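# Restart the warming tray with its pull knob

### The arm

A 6-joint arm with a two-finger parallel gripper is mounted at the origin on the work surface. World frame = base frame: x ahead of the robot, y to its left, z up, the work surface at z = 0. Lengths are in mm, angles in rad, forces in N, time in s.
With the tool pointing down it reaches from about 400 to 825 mm from the base axis. Payload 7 kg.
Tool frame: the origin (TCP) lies at the very end of the fingers, on their centre line; the grasp point (between the pads) lies 19 mm behind it; z points along the fingers, y is the line along which they close (so a half turn about z gives the same grasp; the last joint's range is limited). The gripper opens to 88 mm and grips with 3 to 60 N. Pads are 19 mm wide; open, the fingers measure 130 mm over their backs; the gripper's body (78 mm by 193 mm) begins 47 mm behind the grasp point.
Start: joints at [1.598, 0.359, 0.012, 0, -1.224, -0.288], TCP at [174.061, 652.149, 226.561] pointing down, gripper open.
Joint ranges: [-3.07, 3.07], [-1.43, 2.12], [-1.02, 1.25], [-3.03, 1.67], [-3.05, -0], [-3.03, 3.03]. Speed limits (rad/s): [2.39, 2.39, 3.01, 3.14, 3.14, 3.14].

### API

Orientations are given as a unit quaternion [x, y, z, w].
In Python, from plant import bot gives the robot as it stands. Calls block until the motion is done:
- bot.move_ptp(position, orientation): joint-space move of the TCP to a pose.
- bot.line_to(position, velocity=150, ori=None): straight line of the TCP; ori=None keeps the orientation; velocity is the mean speed in mm/s.
- bot.move_joints(angles): joint-space move.
- bot.move_gripper(opening, force=None): finger opening in mm; force is the grip in N (None keeps the last); returns when the fingers have stopped.
- bot.pause(seconds).
- bot.solve_ik(position, orientation): joint angles nearest the present ones, or None.
- bot.read_state(): the state.
- bot.camera(name): name is "scene" or "top" or "wrist"; returns the picture (480x640x3 uint8, red, green, blue); there is no depth.
- bot.get_calibration(name): a dict with "fx", "fy", "cx", "cy" (pixels), "distortion" ([k1, k2, p1, p2, k3] as OpenCV has them; the pictures are not rectified), "view" (4x4, takes a point from world to camera coordinates); the wrist camera has in their place "T_tool_cam" (4x4, takes a point from camera to tool coordinates, whose origin is the TCP and whose axes are the flange's). Camera axes: x right, y up, looking along -z (the intrinsics and any distortion apply to the point x, -y, -z); pixel columns grow to the right and rows downward; lengths in mm; the calibration is good to about 2 mm. A picture is of the moment at which its call begins: read the wrist's pose just before it. get_calibration takes no time and is no camera call.
A pose or a line that the arm cannot do raises bot.Unreachable and nothing moves.
- bot.close_job(): hands the job in; it is judged then, once.
The state is a dict: "t": time; "joint_pos": joint angles; "qvel": joint speeds; "tau": joint torques, N m; "tcp_pos": TCP position; "eef_rot": TCP orientation; "contact_force": force on the tool from outside, world axes, zero at the start; "moment": the same for the moment, N m; "width": finger opening in mm; "finger_force": force on a finger pad.
Only numpy, scipy, OpenCV 4.12 (cv2) and the standard library are available. Lean on these libraries where they do the work, as an engineer would, in place of code of your own. Each camera call takes 0.05 s, during which the arm holds its last target. There are 200 camera calls.

### The job

The warming tray on the kitchen counter has locked itself off and needs a restart. Pull its wide mushroom-shaped knob (the broad round head on a thin stem) straight up until it clicks into its out position and let it stay out for about a second, then push it all the way back down and let go. Leave the slim pull knob and the turning bar knob beside it as they are.

Things in the scene. Friction and masses are not known exactly. Their poses are not given: they have to be found in the camera images.
- wide_knob_top (a point): Top centre of the wide mushroom-shaped push-pull knob (moves with it): black round head 42 mm across, 26 mm high (its side is the grip), on a 16 mm stem. Pushed home it is 44 mm above the tray's deck (deck 50 mm above the counter); collar under the head 36 mm across, 6 mm high. z up along the travel, x from the tray's front edge towards its hot plate, y along the row of controls.
- wide_knob (a joint): Height of the wide knob in m: 0 pushed home (how it starts), 0.018 fully out. It rests in a detent at either end and snaps over at half travel (0.009); it takes about 6 N to pull out or push in.
- slim_knob (a joint): Height of the slim push-pull knob in m: 0 home (as it starts), 0.018 out. A black cylinder 18 mm across, top 44 mm above the deck. To be left alone. The three controls stand 100 mm apart in a straight row, in any order, 40 mm behind the front edge of the tray (300 mm in x, 360 mm in y); a pot 75 mm high and a low bowl stand on the hot plate, 65 mm or more behind the row.
- bar_knob (a joint): Turn of the rotary bar knob in rad, clockwise from above, 0 as it starts. A black disc 44 mm across with a raised bar grip 42 x 11 mm, top 33 mm above the deck, in the same row. To be left alone.

How it is judged (in metres and radians):
On the way:
1. the wide knob is pulled out to its detent and stays out (value of joint wide_knob above 0.013 m), for 0.5 s.
At the end, for the whole second after the job is handed in: After having been out (more than 13 mm, for 0.5 s), the wide knob is pushed home to within 4 mm; the slim knob is still home (within 5 mm) and the bar knob has not been turned (within 0.25 rad) (value of joint wide_knob below 0.004 m and value of joint slim_knob below 0.005 m and value of joint bar_knob below 0.25 rad); the robot touches nothing.
It fails at once if the slim knob is pulled out by more than 6 mm (value of joint slim_knob above 0.006 m).
It fails at once if the bar knob is turned by more than 0.3 rad (value of joint bar_knob above 0.3 rad).
It also fails if it takes over 29 s, if anything falls off the work surface, if the arm or the gripper's body presses on something with over 40 N, if the wrist force passes 120 N, or if a joint passes its speed limit or range.

## Working session

There is one attempt and no reset: what is moved stays moved. The work goes in short steps, each a Python script; the robot and the scene stay as the last script left them, time stands still between calls to the robot, and variables do not carry over. Pictures are saved under pics/ and viewed, at most 10 in all, crops included, and the job is handed in when it is done.

```bash
mkdir -p pics
python3 - <<'E'
from plant import bot
import cv2,numpy as np
for n in("top","wrist"):
    if n=="wrist": s=bot.read_state();print(s["tcp_pos"],s["eef_rot"],s["t"])
    cv2.imwrite(f"pics/{n}0.png",bot.camera(n)[:,:,::-1])
    print(bot.get_calibration(n))
E
```

```text
{'fx': 473.9184600211001, 'fy': 473.9184600211001, 'cx': 325.56444623382475, 'cy': 247.3089496877398, 'distortion': array([-0.06459267,  0.        ,  0.        ,  0.        ,  0.        ]), 'view': array([[ 2.40033059e-02, -9.99470160e-01,  2.19827549e-02,
         4.63963393e+00],
       [ 9.98756295e-01,  2.49357678e-02,  4.31748868e-02,
        -5.54847051e+02],
       [-4.37001679e-02,  2.09190748e-02,  9.98825654e-01,
        -7.53348273e+02],
       [ 0.00000000e+00,  0.00000000e+00,  0.00000000e+00,
         1.00000000e+00]])}
[173.94164458 651.69983713 225.65991776] [ 9.91502523e-01 -1.30084993e-01 -4.37265812e-05  7.99503216e-04] 0.05
{'fx': 360.76410599270014, 'fy': 360.76410599270014, 'cx': 322.1851036143904, 'cy': 236.6632648108937, 'distortion': array([-0.03213199,  0.        ,  0.        ,  0.        ,  0.        ]), 'T_tool_cam': array([[-8.12289642e-04,  9.62750754e-01,  2.70389211e-01,
         7.30524716e+01],
       [ 9.99999653e-01,  8.31891901e-04,  4.21052480e-05,
        -2.43962535e-02],
       [-1.84397735e-04,  2.70389151e-01, -9.62751096e-01,
        -1.58462102e+02],
       [ 0.00000000e+00,  0.00000000e+00,  0.00000000e+00,
         1.00000000e+00]])}
```

View pics/top0.png

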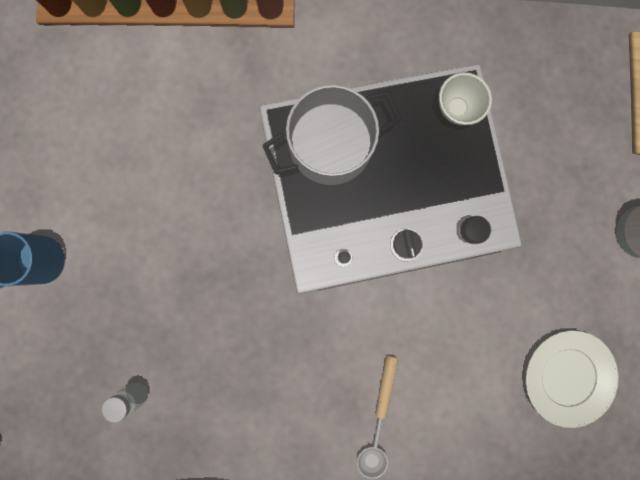

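View pics/wrist0.png

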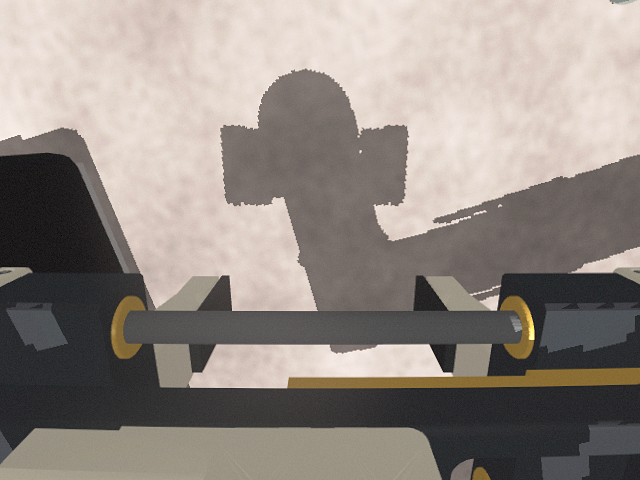

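The top view shows the slim knob at (344,257), the bar knob at (407,244) and the wide knob at about (474,229). I'll hover above the wide knob and take a close look.

```bash
cat > h.py <<'E'
from plant import bot
import cv2,numpy as np
from scipy.spatial.transform import Rotation as R
def ray(cal,uv,z,T):  # T: camera->world
    K=np.array([[cal["fx"],0,cal["cx"]],[0,cal["fy"],cal["cy"]],[0,0,1]])
    x,y=cv2.undistortPoints(np.array([[uv]],float),K,cal["distortion"])[0,0]
    d=T[:3,:3]@[x,-y,-1]; o=T[:3,3]
    return o+d*(z-o[2])/d[2]
def top(uv,z):
    c=bot.get_calibration("top"); return ray(c,uv,z,np.linalg.inv(c["view"]))
def wrist(uv,z,p,q):
    c=bot.get_calibration("wrist"); T=np.eye(4); T[:3,:3]=R.from_quat(q).as_matrix(); T[:3,3]=p
    return ray(c,uv,z,T@c["T_tool_cam"])
E
python3 - <<'E'
from h import *
w=top((474,229),88);s=top((344,257),94);b=top((407,244),80)
print(w,b,s)
d=(s-w)[:2];d/=np.linalg.norm(d);print(d, np.linalg.norm((s-w)[:2]))
for sg in(1,-1):
    y=np.array([*(sg*d),0]);z=np.array([0,0,-1.]);q=R.from_matrix(np.c_[np.cross(y,z),y,z]).as_quat()
    j=bot.solve_ik([w[0],w[1],200],q);print(sg,q,j)
    if j is None: continue
    j=np.array(j)
    if sg==1 or best[0]>abs(j-bot.read_state()["joint_pos"]).max(): best=(abs(j-bot.read_state()["joint_pos"]).max(),q)
bot.move_ptp([w[0],w[1],200],best[1])
st=bot.read_state();print(st["t"],st["tcp_pos"],st["eef_rot"],st["joint_pos"])
cv2.imwrite("pics/w1.png",bot.camera("wrist")[:,:,::-1])
E
```

```text
[ 583.75828412 -198.66452238   88.        ] [ 559.49781788 -100.74056889   80.        ] [537.66075345  -6.96814242  94.        ]
[-0.23380646  0.97228316] 197.16106214664543
1 [-0.1177218   0.99304661  0.          0.        ] [-0.01173602  0.28158813 -0.16127391  0.         -1.12793429 -1.32306948]
-1 [0.99304661 0.1177218  0.         0.        ] [-0.01173602  0.28158813 -0.16127391  0.         -1.12793429  1.81852317]
3.4 [ 584.04813512 -198.03389475  200.00700936] [-1.18289430e-01  9.92979158e-01  1.38142509e-05  4.46754447e-05] [-1.06796530e-02  2.81656130e-01 -1.61144218e-01 -4.30696490e-05
 -1.12791093e+00 -1.32296414e+00]
```

View pics/w1.png

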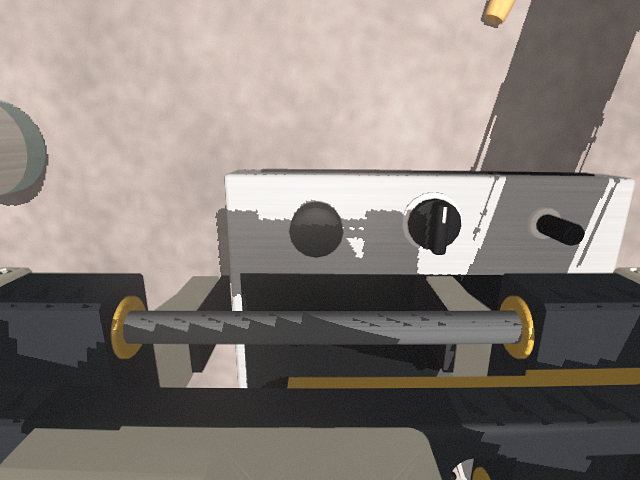

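The wide knob is at (316,229) in the wrist view, with the bar knob at (434,224) and the slim knob at about (560,229). The row is square to the fingers. Next I refine the position, descend with reduced opening, grip and pull.

Run:
```python
from h import *
st=bot.read_state();q=st["eef_rot"]
p=wrist((316,229),90,st["tcp_pos"],q);t=top((474,229),90);print(p,t)
c=(p+t)/2 if np.linalg.norm((p-t)[:2])<8 else p
np.save("c.npy",c)
bot.move_gripper(70,40)
bot.line_to([c[0],c[1],110],150)
bot.line_to([c[0],c[1],64],60)
s=bot.read_state();print(s["t"],s["tcp_pos"],s["contact_force"])
bot.move_gripper(30,40)
s=bot.read_state();print(s["t"],s["width"],s["finger_force"],s["tcp_pos"],s["contact_force"])
cv2.imwrite("pics/w2.png",bot.camera("scene")[:,:,::-1])
```

```text
[ 581.93016333 -203.64841809   90.        ] [ 583.57629208 -197.98780928   90.        ]
5.6833 [ 583.00536036 -200.8745225    64.20148895] [ 0.90129234 -0.03556547  0.40773202]
6.2667 41.35295354149577 39.998576045036316 [ 583.41414858 -202.97451167   64.43976542] [  3.23780064 -13.37400235  -1.51563925]
```

View pics/w2.png

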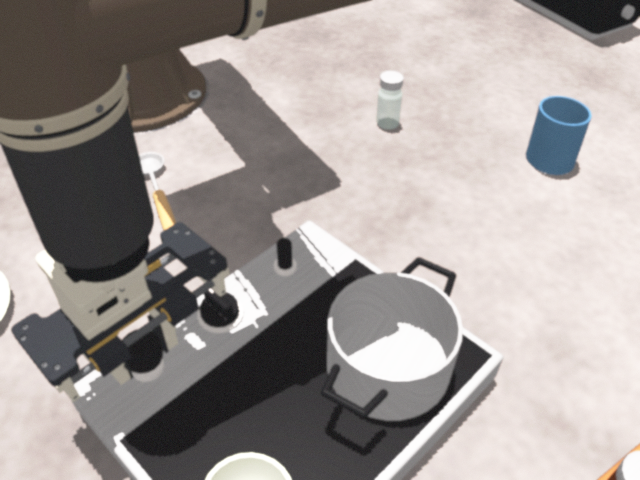

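The scene view shows the wide knob between the fingers, at about (145,355); the width of 41.4 mm agrees. I pull up while following the knob's sideways offset.

Run:
```python
from h import *
p=bot.read_state()["tcp_pos"]
def show(): s=bot.read_state();print(s["t"],s["tcp_pos"].round(2),s["width"],np.round(s["contact_force"],1))
x,y=p[0],p[1]-1
bot.line_to([x,y,p[2]],20);show()
for dz in(6,12,18,19):
    bot.line_to([x,y,64.3+dz],20);show()
cv2.imwrite("pics/w3.png",bot.camera("scene")[230:480,0:300,::-1])
```

```text
6.6333 [ 583.43 -203.31   64.44] 41.22626017629679 [0.8 4.  1.2]
7.075 [ 583.42 -203.34   70.32] 40.82932854889497 [ 0.2  4.9 -1.3]
7.525 [ 583.44 -203.34   76.84] 41.79363056120422 [-1.4  6.2  2.8]
7.975 [ 583.45 -203.36   82.55] 41.010744230811994 [0.7 7.  0.6]
8.225 [ 583.39 -203.33   82.65] 41.35101767506883 [ 1.9  4.8 -6.1]
```

View pics/w3.png

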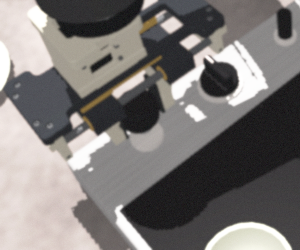

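The knob has followed and sits out at its stop: it rose 18.2 mm, the end stop pulls back with 6 N, and the stem gap is visible. I hold for about a second, push home, release and back off.

Run:
```python
from h import *
def show(): s=bot.read_state();print(s["t"],s["tcp_pos"].round(2),s["width"],np.round(s["contact_force"],1))
x,y,_=bot.read_state()["tcp_pos"]
bot.pause(1.2)
bot.line_to([x,y,64],25);show()
bot.line_to([x,y,62.5],10);bot.pause(.2);show()
bot.move_gripper(70);show()
bot.line_to([x,y,200],100);show()
cv2.imwrite("pics/w4.png",bot.camera("wrist")[100:320,180:640,::-1])
cv2.imwrite("pics/w5.png",bot.camera("scene")[:,:,::-1])
```

```text
10.4 [ 583.45 -203.31   64.38] 41.19287522158174 [-0.9  5.   3.8]
10.9 [ 583.54 -203.34   64.22] 41.067821503407146 [-5.3  8.1 13.4]
11.6083 [ 583.41 -203.36   62.42] 70.13372612895249 [ 0.1  0.1 -0.6]
13.1333 [ 583.05 -203.26  199.22] 69.49164654830687 [0.2 0.6 0.8]
```

View pics/w4.png

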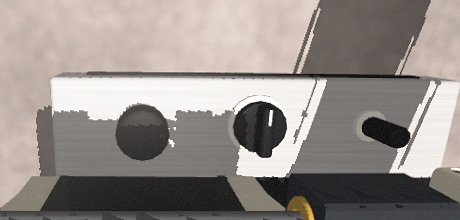

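View pics/w5.png

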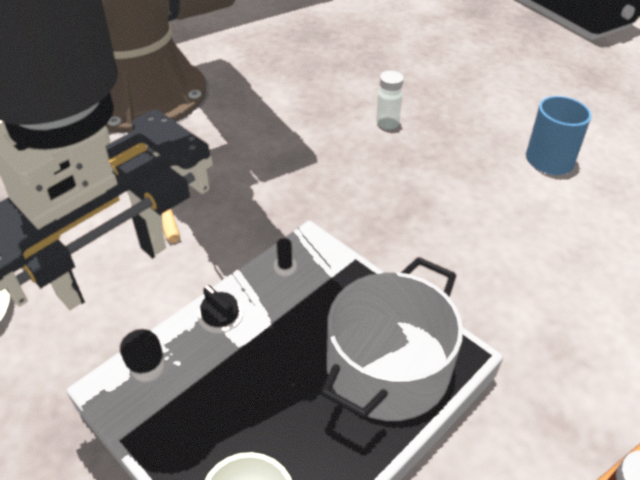

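The pictures show the wide knob home at its starting size, with the slim and bar knobs unchanged and the gripper clear, so I hand in.

```bash
python3 -c "
from plant import bot
print(bot.close_job())"
```

```text
the job is handed in; nothing more can be done
None
```

I pulled the wide knob out to its stop (about 18 mm), held it there for over a second, pushed it fully home and released it; the slim and bar knobs look unmoved, and I handed the job in shortly after 13 s, with no verdict returned.

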